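# Draw a shingle blank from the bottom of the magazine and lay it on the drying rack

### The arm

A 7-joint arm with a two-finger parallel gripper is mounted at the origin on the work surface. World frame = base frame: x ahead of the robot, y to its left, z up, the work surface at z = 0. Lengths are in mm, angles in rad, forces in N, time in s.
With the tool pointing down it reaches from about 350 to 900 mm from the base axis. Payload 8.1 kg.
Tool frame: the origin (TCP) lies on the mounting face of the last link; the fingertips stand 173 mm ahead of it and the grasp point (between the pads) lies 155 mm ahead of it (ctrl.hold_point_z is the distance from the TCP to the grasp point, in mm); z points along the fingers, y is the direction in which the jaws open and shut (so a half turn about z gives the same grasp; the last joint's range is limited). The gripper opens to 85 mm and grips with 20 to 120 N. Pads are 22 mm wide; open, the fingers measure 114 mm over their backs; the gripper's body (76 mm by 85 mm) begins 54 mm behind the grasp point. The pads swing forward as they close: fully open they stand 13 mm farther back than shut.
Start: joints at [1.154, 0.434, 0.025, 1.573, -0.012, 1.134, -0.075], TCP at [192.898, -594.494, 404.723] pointing down, gripper open.
Joint ranges: [-2.62, 2.62], [-0.44, 2.09], [-1.27, 1.32], [0.08, 2.57], [-1.32, 4.46], [0.12, 2], [-2.74, 2.74]. Speed limits (rad/s): [2.22, 2.22, 3.01, 3.01, 3.14, 3.14, 3.14].

### API

Orientations are given as a unit quaternion [x, y, z, w].
In Python, from station import telemetry, get_image, camera_info, ctrl gives the robot as it stands. The module is installed in compiled form; this text tells all that it offers.
- The arm moves only by the shell command python3 -m inch 'ROWS' [FORCE]. ROWS is JSON, a list of rows, each an object of numbers: "tx", "ty", "tz": the shift along the tool's x, y, z in cm; "ax", "ay", "az": the turn, a rotation vector about the tool's x, y, z in degrees; "fingers": the opening, from -1 (shut) to 1 (fully open), so that 0 is half open. In form: [{"tx": .., "ty": .., "tz": .., "ax": .., "ay": .., "az": .., "fingers": ..}, ...]. A call has 1 to 10 rows; each row shifts and turns the pose as measured when the row begins, along the tool's axes as they then stand; what a row does not reach is not made up. A row lasts 1/12 s, in which the tool goes at most 41.7 mm and 7.16 degrees, less where a joint would pass 70% of its speed; a pose out of reach is approached as far as the arm can. A call is refused whole if a number of a shift passes 4.17 or a number of a turn 7.16, either way. A call with a gripper value outside its range is refused whole. The fingers move at their own pace and stop on an object; FORCE is the grip in N (left out, the last holds). Time passes only in rows, so rows that do not move let the fingers close. It gives the time, the measured TCP pose, the force and the opening at its end, in the units of the state.
- telemetry.get_obs(): the state, without advancing time (a new reading comes with each control period).
- get_image(name): name is "scene" or "top"; returns the picture (384x512x3 uint8, red, green, blue); there is no depth.
- camera_info(name): a dict with "camera_matrix" (3x3 intrinsics, pixels), "R" (3x3) and "t" (3): a world point X has camera coordinates R X + t. Camera axes: x right, y down, z forward; pixel columns grow to the right and rows downward; lengths in mm; the calibration is good to about 2 mm. A picture is of the moment at which its call begins. camera_info takes no time and is no camera call.
- ctrl.sign_off(): hands the job in, once; it reports no verdict.
The state is a dict: "clock": time; "joint_pos": joint angles; "qvel": joint speeds; "joint_torque": joint torques, N m; "eef_pos": TCP position; "orientation": TCP orientation; "ft_force": force on the tool from outside, world axes, zero at the start; "moment": the same for the moment, N m; "grip_width": opening from 0.0 (shut) to 1.0 (fully open).
Only numpy, scipy, OpenCV 4.12 (cv2) and the standard library are available. Lean on these libraries where they do the work, as an engineer would, in place of code of your own. Each camera call takes 0.05 s, during which the arm holds its last target. There are 200 camera calls.

### The job

Draw the bottom shingle blank, the one sticking out, from the front of the upright magazine so that the rest of the stack drops down onto the magazine's floor. Lay it flat across both battens of the drying rack, lengthwise like its neighbours and centred over the battens, in the free space between the two blanks already there. Leave those two where they are and the rest of the stack in the magazine.

Things in the scene. Friction and masses are not known exactly. Their poses are not given: they have to be found in the camera images.
- magazine: Fixed upright brown wooden gravity magazine, a shaft on a foot board. Origin on the table under the shaft's middle; z up, -x is the exit side, facing roughly to the robot's right (world -y). Shaft inside 124 (x) by 57 mm (y), walls 8 mm, floor 75 mm and wall tops 235 mm above the table. Outer front face at x = -70 mm. Foot 18 mm high, x -88 to 112 mm, 150 mm wide.
- magazine_exit (a point): Bottom middle of the exit slot, on the front face, axes as the magazine's. The slot is 26 mm high and 57 mm wide, so one 18 mm blank passes and two cannot; above it two upright strips hold the stack in. Nothing is under the blank that sticks out here but the foot, 57 mm lower.
- magazine_mouth (a point): Front lip of the flared mouth on top, 98 mm in front of the shaft's middle and 256 mm above the table; it leans out over the exit so that a tool held upright does not fit there: the tool must lean back, away from the shaft. Side flares reach 73 mm to each side, 266 mm above the table.
- blank1_center (a point): Pale wooden shingle blank, a flat board 120 mm long (its x), 52 mm wide (its y), 18 mm thick (its z), about 75 g. Point at its centre, half-way up. The bottom one of the stack in the magazine: lies on the shaft floor, aligned with the shaft, and sticks out 35 to 43 mm beyond the front face. Grip it across its width; it slides straight out along the magazine's -x, about 90 mm until clear, with a few newtons of drag.
- blank2_center (a point): Pale wooden shingle blank, a flat board 120 mm long (its x), 52 mm wide (its y), 18 mm thick (its z), about 75 g. Point at its centre, half-way up. The second from the bottom of the stack, inside the shaft; falls 18 mm when the bottom one is gone.
- blank3_center (a point): Pale wooden shingle blank, a flat board 120 mm long (its x), 52 mm wide (its y), 18 mm thick (its z), about 75 g. Point at its centre, half-way up. The third from the bottom of the stack, inside the shaft; falls 18 mm when the bottom one is gone.
- blank4_center (a point): Pale wooden shingle blank, a flat board 120 mm long (its x), 52 mm wide (its y), 18 mm thick (its z), about 75 g. Point at its centre, half-way up. The fourth from the bottom of the stack, inside the shaft; falls 18 mm when the bottom one is gone.
- blank5_center (a point): Pale wooden shingle blank, a flat board 120 mm long (its x), 52 mm wide (its y), 18 mm thick (its z), about 75 g. Point at its centre, half-way up. The top one of the stack, inside the shaft; falls 18 mm when the bottom one is gone.
- rack: Fixed low wooden drying rack: two parallel battens 320 mm long along its y, each 16 mm wide and 25 mm high, with centre lines at x = -24 and +24 mm, tops 45 mm above the table, on two cross pieces 20 mm high (140 mm long in x, 30 mm wide, at y = +-105 mm). Origin: under its middle, on the table. Blanks lie across both battens, their length along the rack's x, which points roughly along world y.
- rack_gap (a point): Point at the middle of the free space on the rack, at the height of the battens' tops, axes as the rack's. The free space runs about 100 mm to each side along y.
- dry_left_center (a point): A shingle blank of the same size, already lying on the rack at its +y end, loose. Point at its centre.
- dry_right_center (a point): A shingle blank of the same size, already lying on the rack at its -y end, loose. Point at its centre.
There are look-alikes about, which are no part of the job. Leave any blue or turquoise look-alike of the part that bears blank1_center alone.

How it is judged (in metres and radians):
On the way:
1. the bottom blank is out of the magazine and the other four have dropped onto its floor (not (x of blank1_center in the frame of magazine between -0.12 and 0.12 m and y of blank1_center in the frame of magazine between -0.05 and 0.05 m) and horizontal distance between each of blank2_center, blank3_center, blank4_center, blank5_center and magazine below 0.015 m and z of blank2_center in the frame of magazine between 0.078 and 0.09 m and z of blank3_center in the frame of magazine between 0.096 and 0.108 m and z of blank4_center in the frame of magazine between 0.114 and 0.126 m and z of blank5_center in the frame of magazine between 0.132 and 0.144 m), for 0.2 s.
At the end, for the whole second after the job is handed in: Bottom blank flat (5 deg) on both battens: centre within 25 mm of the rack's middle in x, 70 mm of the gap's middle in y, length within 17 deg of rack x. Other four in the shaft, each 18 mm lower (6 mm), within 15 mm of its middle. Rack neighbours within 20 mm of their start (x of blank1_center in the frame of rack_gap between -0.025 and 0.025 m and y of blank1_center in the frame of rack_gap between -0.07 and 0.07 m and z of blank1_center in the frame of rack_gap between 0.004 and 0.014 m and angle between blank1_center's own z axis and vertical below 0.08 rad and angle between the x axis of blank1_center and the x axis of rack, either way round below 0.3 rad and horizontal distance between each of blank2_center, blank3_center, blank4_center, blank5_center and magazine below 0.015 m and z of blank2_center in the frame of magazine between 0.078 and 0.09 m and z of blank3_center in the frame of magazine between 0.096 and 0.108 m and z of blank4_center in the frame of magazine between 0.114 and 0.126 m and z of blank5_center in the frame of magazine between 0.132 and 0.144 m and distance of each of dry_left_center, dry_right_center from where it was at the start of the episode below 0.02 m); the robot touches nothing.
It fails at once if a blank already on the rack is pushed more than 20 mm (distance of any of dry_left_center, dry_right_center from where it was at the start of the episode above 0.02 m).
It fails at once if another blank leaves the magazine (horizontal distance between any of blank2_center, blank3_center, blank4_center, blank5_center and magazine above 0.05 m).
It also fails if it takes over 48 s, if anything falls off the work surface, if the arm or the gripper's body presses on something with over 40 N, if the wrist force passes 120 N, or if a joint passes its speed limit or range.

## Working session

There is one attempt and no reset: what is moved stays moved. The work goes in short steps, Python scripts to look and compute and a shell command to move; the robot and the scene stay as the last step left them, time stands still between calls to the robot, and variables do not carry over. Pictures are saved under pics/ and viewed, about 8 in all and at most 12, crops included, and the job is handed in when it is done.

```bash
mkdir -p pics; cat > h.py <<'E'
import numpy as np, cv2
from station import telemetry, get_image, camera_info, ctrl
from scipy.spatial.transform import Rotation as Ro
def ray(cam,px,z):
    c=camera_info(cam);K,R,t=[np.array(c[k],float) for k in("camera_matrix","R","t")]
    C=-R.T@t;d=R.T@np.linalg.inv(K)@np.array([px[0],px[1],1.]);return C+d*(z-C[2])/d[2]
def proj(cam,X):
    c=camera_info(cam);K,R,t=[np.array(c[k],float) for k in("camera_matrix","R","t")]
    p=K@(R@np.array(X,float)+t);return p[:2]/p[2]
E
python3 - <<'E'
from h import *
for n in("scene","top"):
    im=get_image(n);cv2.imwrite(f"pics/{n}0.png",im[:,:,::-1]);c=camera_info(n);R=np.array(c["R"]);print(n,-R.T@np.array(c["t"]),R.tolist(),np.array(c["camera_matrix"]).tolist())
o=telemetry.get_obs();print(o)
print(Ro.from_quat(o["orientation"]).as_matrix())
E
```

```text
scene [ 901.07612048 -390.96005036  695.84483721] [[0.7378763159493901, 0.6748606858057427, -0.010079539412036442], [0.4661144917723107, -0.5203254150525589, -0.7155408744510845], [-0.48813504578220607, 0.5232824449608311, -0.6984981459352764]] [[359.4412536631211, 0.0, 255.16545985061208], [0.0, 359.4412536631211, 197.33887673667698], [0.0, 0.0, 1.0]]
top [ 302.74854235    4.69406796 1198.51201493] [[0.022356063183863024, -0.9997489365943831, -0.0015067240358268997], [-0.9811415882717535, -0.02165049640287161, -0.19207404761989744], [0.19199320353205346, 0.0057723291581691484, -0.9813792793887536]] [[378.0965775555253, 0.0, 254.7668968451189], [0.0, 378.0965775555253, 189.98568040081918], [0.0, 0.0, 1.0]]
{'clock': 0.1, 'joint_pos': array([ 1.15439056,  0.43515268,  0.02499043,  1.57395603, -0.01158395,
        1.13396159, -0.07510339]), 'qvel': array([ 0.00124938, -0.0007201 ,  0.00098065, -0.00196598, -0.00183552,
       -0.00076432,  0.00050395]), 'joint_torque': array([ 4.14014852e-03, -6.71758676e+01,  1.02895360e+00, -3.16903067e+01,
        1.58948946e-02,  7.19277086e-03, -2.25150160e-06]), 'eef_pos': array([ 192.8320062 , -594.31781799,  404.02423154]), 'orientation': array([ 9.87722063e-01,  1.56219981e-01, -1.74648827e-04, -6.43217734e-04]), 'ft_force': array([-0.42360101,  0.50190593, -0.43388356]), 'moment': array([ 0.00015023,  0.01997739, -0.05922491]), 'grip_width': 0.9991648129572969}
[[ 9.51190574e-01  3.08603618e-01 -5.45975924e-04]
 [ 3.08604068e-01 -9.51189808e-01  1.21607342e-03]
 [-1.44042076e-04 -1.32520797e-03 -9.99999112e-01]]
```

View pics/scene0.png

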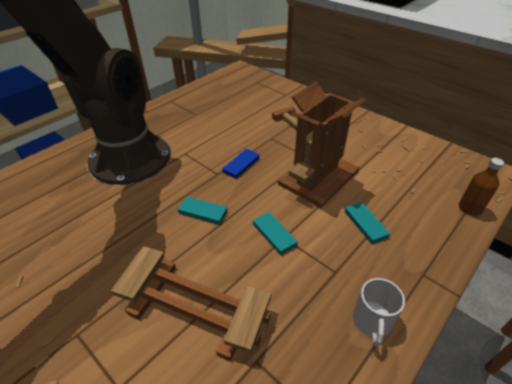

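View pics/top0.png

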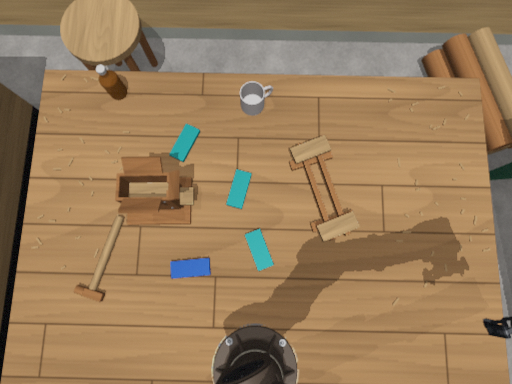

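The scene view shows the magazine at about (320,140), the rack at (195,300), and a hammer behind the magazine. In the top view the magazine is at (150,190), with the protruding pale stub at (187,197). The rack is at (323,190), with neighbours at (310,150) and (336,226).

Things that could be taken for the target (top view):
- the pale stub at (187,197)
- turquoise boards at (185,142), (239,188) and (259,249)
- the blue board at (190,268)
- the pale rack blanks
- the hammer handle at (105,255)

By the description I choose the stub. I'll check it in a close crop.

```bash
python3 - <<'E'
from h import *
t=cv2.imread("pics/top0.png");s=cv2.imread("pics/scene0.png")
a=cv2.resize(t[145:235,105:205],(500,450),interpolation=cv2.INTER_CUBIC)
b=cv2.resize(s[75:210,265:370],(300,386),interpolation=cv2.INTER_CUBIC)
o=np.zeros((450,800,3),np.uint8);o[:,:500]=a;o[:386,500:]=b;cv2.imwrite("pics/crop1.png",o)
c=cv2.resize(t[130:250,280:365],(600,600*120//85)[:2],interpolation=cv2.INTER_CUBIC)
hsv=cv2.cvtColor(t,cv2.COLOR_BGR2HSV)
for p in [(187,197),(150,190),(310,150),(336,226),(323,190),(290,200),(150,210)]: print(p,hsv[p[1],p[0]])
E
```

```text
(187, 197) [ 17 101 174]
(150, 190) [ 17 103 175]
(310, 150) [ 17 102 183]
(336, 226) [ 18 101 176]
(323, 190) [ 16 120 177]
(290, 200) [ 17 116 182]
(150, 210) [ 14 146 145]
```

View pics/crop1.png

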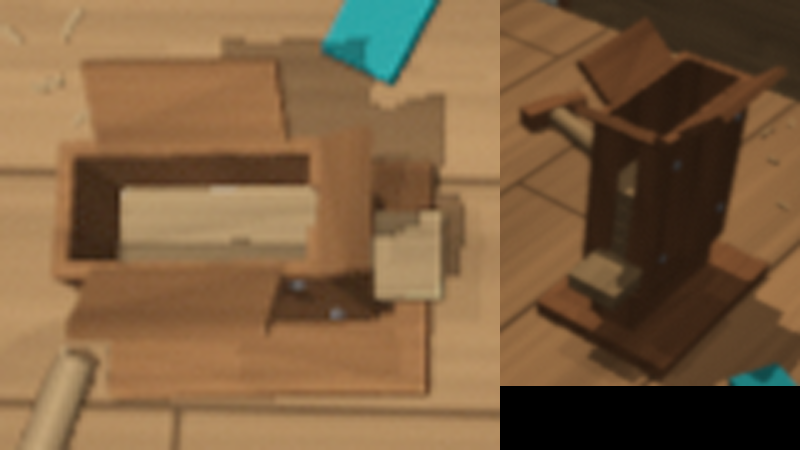

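The crop confirms the pale stub under the mouth. Its top face spans crop u 373–441, v 210–300, which is full px (180–193, 187–205). The turquoise board lies on the table away from it.

```bash
python3 - <<'E'
from h import *
t=cv2.imread("pics/top0.png")
c=cv2.resize(t[130:250,280:365],None,fx=5,fy=5,interpolation=cv2.INTER_CUBIC);cv2.imwrite("pics/crop2.png",c)
f=lambda u,v,z:ray("top",(105+(u)/5-.4,145+(v)/5-.4),z).round(1)
print("stub front",f(441,210,93),f(441,300,93),"at flap",f(373,300,93))
print("shaft top rear L/R",f(62,145,235),f(55,275,235),"front?",f(370,130,256),f(370,275,256))
print("foot near edge",f(105,393,18),f(428,393,18),f(434,160,18))
print("inner",f(70,155,235),f(66,262,235),f(310,155,235))
E
```

```text
stub front [525.2 196.4  93. ] [470.9 193.4  93. ] at flap [470.1 233.7  93. ]
shaft top rear L/R [527.  372.3 235. ] [458.  369.5 235. ] front? [533.5 206.8 256. ] [458.1 202.2 256. ]
foot near edge [418.9 413.4  18. ] [423.4 211.2  18. ] [572.9 215.6  18. ]
inner [521.7 367.6 235. ] [464.9 364.4 235. ] [524.5 241.9 235. ]
```

View pics/crop2.png

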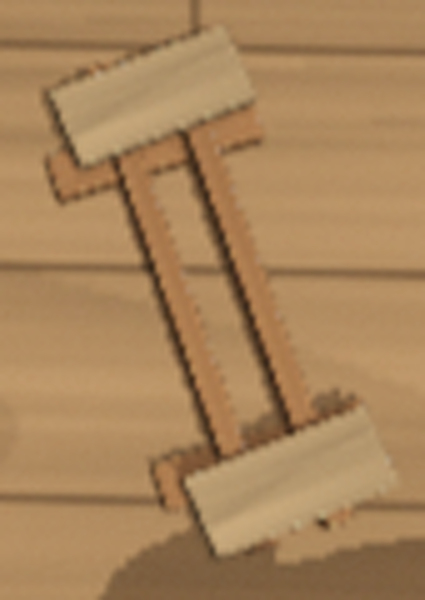

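The crop shows the rack blanks' top-face corners: upper (45,95), (215,25), (258,98), (82,165), and lower (185,480), (362,403), (400,480), (218,557). The batten centres are at about u=181 and u=262 at v=300, with clear space between the two blanks.

```bash
python3 - <<'E'
from h import *
f=lambda u,v,z:ray("top",(280+u/5-.4,130+v/5-.4),z)
U=np.array([f(*p,63) for p in [(45,95),(215,25),(258,98),(82,165)]]);L=np.array([f(*p,63) for p in [(185,480),(362,403),(400,480),(218,557)]])
for A in(U,L):
    d=A[1]-A[0]+A[2]-A[3];print(A.mean(0).round(1),"angle",np.degrees(np.arctan2(d[1],d[0])).round(1),np.linalg.norm(d)/2)
b1=f(139,165,45),f(232,450,45);b2=f(206,140,45),f(305,425,45)
for b in(b1,b2): d=b[0]-b[1];print("batten",b[0].round(1),b[1].round(1),np.degrees(np.arctan2(d[1],d[0])).round(1))
print("batten mid",f(221,300,45).round(1))
E
python3 -m inch '[{"tz":-2,"az":-7},{"az":-7},{"az":-7},{"az":-7}]' 80
```

```text
[ 660.2 -157.2   63. ] angle -66.6 118.1047392497934
[ 421.6 -240.7   63. ] angle -65.9 119.10604519246706
batten [ 620.  -152.5   45. ] [ 440.9 -208.6   45. ] 17.4
batten [ 637.3 -194.9   45. ] [ 457.3 -253.6   45. ] 18.1
batten mid [ 534.4 -203.    45. ]schema error: expected keys tx, ty, tz, ax, ay, az, fingers
```

```bash
python3 -m inch '[{"tx":0,"ty":0,"tz":0,"ax":0,"ay":0,"az":-7,"fingers":1},{"tx":0,"ty":0,"tz":0,"ax":0,"ay":0,"az":-7,"fingers":1},{"tx":0,"ty":0,"tz":0,"ax":0,"ay":0,"az":-7,"fingers":1},{"tx":0,"ty":0,"tz":0,"ax":0,"ay":0,"az":-7,"fingers":1},{"tx":0,"ty":0,"tz":0,"ax":0,"ay":0,"az":-7,"fingers":1},{"tx":0,"ty":0,"tz":0,"ax":0,"ay":0,"az":-7,"fingers":1},{"tx":0,"ty":0,"tz":0,"ax":0,"ay":0,"az":-7,"fingers":1},{"tx":0,"ty":0,"tz":0,"ax":0,"ay":0,"az":-7,"fingers":1},{"tx":0,"ty":0,"tz":0,"ax":0,"ay":0,"az":-7,"fingers":1},{"tx":0,"ty":0,"tz":0,"ax":0,"ay":0,"az":-7,"fingers":1}]' 80
cat > go.py <<'E'
import sys
from h import *
# usage: go.py gx gy gz heading_deg tilt_deg back_mm : grasp point target, heading of horizontal lean, tilt, standoff along tool z
gx,gy,gz,hd,tl,bk=map(float,sys.argv[1:7])
h=np.radians(hd);a=np.radians(tl)
u=np.array([np.cos(h),np.sin(h),0]);z=u*np.sin(a)-np.array([0,0,1])*np.cos(a)
y=np.array([np.sin(h),-np.cos(h),0]);T=np.c_[np.cross(y,z),y,z]
P=np.array([gx,gy,gz])-z*(155+bk)
o=telemetry.get_obs();R=Ro.from_quat(o["orientation"]).as_matrix();p=o["eef_pos"]
print("t",o["clock"],"tcp",p.round(1),"grasp",(p+155*R[:,2]).round(1),"F",o["ft_force"].round(1),"g",round(o["grip_width"],3),"q",o["joint_pos"].round(2))
print("shift now cm",(R.T@(P-p)/10).round(2),"| shift in final axes",(T.T@(P-p)/10).round(2),"turn deg",np.degrees(Ro.from_matrix(R.T@T).as_rotvec()).round(1))
E
python3 go.py 499 207 89 91.5 38 120
```

```text
clock: 0.93
eef_pos: [192.6, -592.8, 399.1]
orientation: [0.71, 0.704, 0.002, -0.005]
ft_force: [-0.8, -0.4, -0.5]
grip_width: 0.998
t 0.9333 tcp [ 192.6 -592.8  399.1] grasp [ 191.9 -591.2  244.1] F [-0.8 -0.4 -0.5] g 0.998 q [ 1.34  0.46 -0.25  1.56  0.12  1.15  1.06]
shift now cm [63.22 30.6   9.83] | shift in final axes [43.28 32.72 45.66] turn deg [ 0.4 37.4 -2. ]
```

```bash
python3 -m inch '[{"tx":3.6,"ty":1.8,"tz":0,"ax":0,"ay":0,"az":0,"fingers":1},{"tx":3.6,"ty":1.8,"tz":0,"ax":0,"ay":0,"az":0,"fingers":1},{"tx":3.6,"ty":1.8,"tz":0,"ax":0,"ay":0,"az":0,"fingers":1},{"tx":3.6,"ty":1.8,"tz":0,"ax":0,"ay":0,"az":0,"fingers":1},{"tx":3.6,"ty":1.8,"tz":0,"ax":0,"ay":0,"az":0,"fingers":1},{"tx":3.6,"ty":1.8,"tz":0,"ax":0,"ay":0,"az":0,"fingers":1},{"tx":3.6,"ty":1.8,"tz":0,"ax":0,"ay":0,"az":0,"fingers":1},{"tx":3.6,"ty":1.8,"tz":0,"ax":0,"ay":0,"az":0,"fingers":1},{"tx":3.6,"ty":1.8,"tz":0,"ax":0,"ay":0,"az":0,"fingers":1},{"tx":3.6,"ty":1.8,"tz":0,"ax":0,"ay":0,"az":0,"fingers":1}]' && python3 go.py 499 207 89 91.5 38 120
```

```text
clock: 1.77
eef_pos: [371.2, -227.8, 396.3]
orientation: [0.713, 0.702, -0.0, -0.008]
ft_force: [0.6, -0.5, -0.4]
grip_width: 1.004
t 1.7667 tcp [ 371.2 -227.8  396.3] grasp [ 369.5 -226.1  241.4] F [ 0.6 -0.5 -0.4] g 1.004 q [ 0.85  0.18 -0.48  1.98  0.09  1.02  0.31]
shift now cm [26.65 12.92  9.21] | shift in final axes [15.06 13.91 23.27] turn deg [ 0.2 37.4 -2.5]
```

```bash
python3 -m inch '[{"tx":2.1,"ty":1.4,"tz":1.6,"ax":0,"ay":3.8,"az":0,"fingers":1},{"tx":2.1,"ty":1.4,"tz":1.6,"ax":0,"ay":3.8,"az":0,"fingers":1},{"tx":2.1,"ty":1.4,"tz":1.6,"ax":0,"ay":3.8,"az":0,"fingers":1},{"tx":2.1,"ty":1.4,"tz":1.6,"ax":0,"ay":3.8,"az":-1,"fingers":1},{"tx":2.1,"ty":1.4,"tz":1.6,"ax":0,"ay":3.8,"az":-1,"fingers":1},{"tx":2.1,"ty":1.4,"tz":1.6,"ax":0,"ay":3.8,"az":0,"fingers":1},{"tx":2.1,"ty":1.4,"tz":1.6,"ax":0,"ay":3.8,"az":0,"fingers":1},{"tx":2.1,"ty":1.4,"tz":1.6,"ax":0,"ay":3.8,"az":0,"fingers":1},{"tx":2.1,"ty":1.4,"tz":1.6,"ax":0,"ay":3.8,"az":0,"fingers":1}]' && python3 go.py 499 207 89 91.5 38 120
```

```text
clock: 2.52
eef_pos: [499.7, 7.1, 309.7]
orientation: [0.664, 0.681, 0.215, -0.222]
ft_force: [0.4, 0.7, -0.3]
grip_width: 1.005
t 2.5167 tcp [499.7   7.1 309.7] grasp [497.2  98.1 184.3] F [ 0.4  0.7 -0.3] g 1.005 q [ 0.66  0.53 -0.75  1.95 -0.38  0.83  0.26]
shift now cm [2.24 0.45 2.12] | shift in final axes [2.16 0.45 2.2 ] turn deg [-0.   2.  -0.1]
```

```bash
python3 -m inch '[{"tx":1.1,"ty":0.3,"tz":2,"ax":0,"ay":2,"az":0,"fingers":1},{"tx":1.0,"ty":0.2,"tz":2,"ax":0,"ay":0,"az":0,"fingers":1},{"tx":0.2,"ty":0.1,"tz":2,"ax":0,"ay":0,"az":0,"fingers":1},{"tx":0,"ty":0,"tz":1.5,"ax":0,"ay":0,"az":0,"fingers":1},{"tx":0,"ty":0,"tz":0,"ax":0,"ay":0,"az":0,"fingers":1}]' && python3 go.py 499 207 89 91.5 38 0; python3 - <<'E'
from h import *
t=get_image("top")[:,:,::-1];s=get_image("scene")[:,:,::-1]
a=cv2.resize(t[145:245,105:225],None,fx=4,fy=4,interpolation=cv2.INTER_CUBIC)
b=cv2.resize(s[75:210,260:365],(311,400),interpolation=cv2.INTER_CUBIC)
cv2.imwrite("pics/c3.png",np.hstack([a,b]))
E
```

```text
clock: 2.93
eef_pos: [505.8, 78.5, 261.0]
orientation: [0.659, 0.676, 0.229, -0.239]
ft_force: [-0.8, -0.2, -0.6]
grip_width: 1.001
t 2.9333 tcp [505.8  78.5 261. ] grasp [502.6 175.2 139.9] F [-0.8 -0.2 -0.6] g 1.001 q [ 0.54  0.63 -0.77  1.99 -0.42  0.65  0.24]
shift now cm [-0.52 -0.31  5.97] | shift in final axes [-0.45 -0.34  5.98] turn deg [-0.2 -0.6 -0.1]
```

View pics/c3.png

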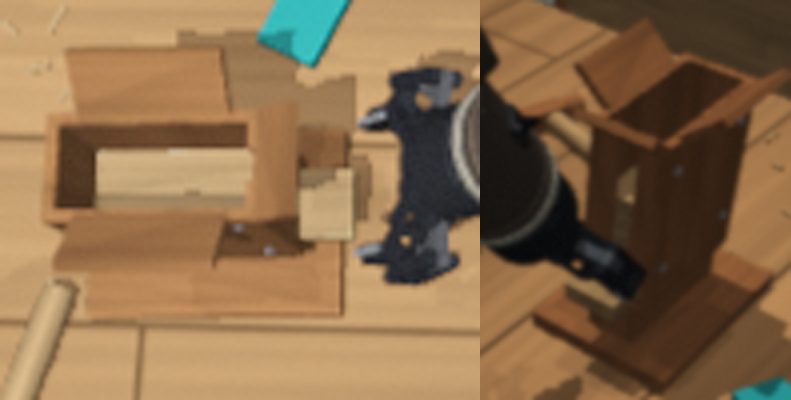

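The fingers straddle the stub. The tips are at crop (360,122) and (362,250), and the stub's edges are at v≈168 and v≈240. I'll check the sideways centring numerically.

```bash
python3 - <<'E'
from h import *
o=telemetry.get_obs();R=Ro.from_quat(o["orientation"]).as_matrix();p=o["eef_pos"]
for s in(-42,-57,42,57):
    X=p+R@[0,s,160];print(s,X.round(0),((proj("top",X)+.4-[105,145])*4).round(0))
for X in[(472,194,93),(524,196,93),(498,195,93)]: print(X,((proj("top",X)+.4-[105,145])*4).round(0))
E
```

```text
-42 [462. 175. 137.] [367. 244.]
-57 [447. 175. 138.] [367. 265.]
42 [546. 178. 137.] [370. 128.]
57 [561. 178. 137.] [371. 108.]
(472, 194, 93) [352. 239.]
(524, 196, 93) [353. 170.]
(498, 195, 93) [353. 204.]
```

```bash
python3 -m inch '[{"tx":-0.4,"ty":-0.3,"tz":1.5,"ax":0,"ay":-0.5,"az":0,"fingers":1},{"tx":0,"ty":0,"tz":1.5,"ax":0,"ay":0,"az":0,"fingers":1},{"tx":0,"ty":0,"tz":1.5,"ax":0,"ay":0,"az":0,"fingers":1},{"tx":0,"ty":0,"tz":1,"ax":0,"ay":0,"az":0,"fingers":1},{"tx":0,"ty":0,"tz":0,"ax":0,"ay":0,"az":0,"fingers":1}]' && python3 go.py 499 207 89 91.5 38 0
```

```text
clock: 3.45
eef_pos: [505.9, 102.7, 218.5]
orientation: [0.663, 0.675, 0.229, -0.23]
ft_force: [0.1, 0.6, -0.1]
grip_width: 0.995
t 3.45 tcp [505.9 102.7 218.5] grasp [504.8 197.8  96.1] F [ 0.1  0.6 -0.1] g 0.995 q [ 0.47  0.69 -0.76  2.03 -0.41  0.52  0.23]
shift now cm [ 0.25 -0.43  1.13] | shift in final axes [ 0.25 -0.42  1.14] turn deg [ 0.5  0.2 -0.3]
```

```bash
python3 -m inch '[{"tx":0.2,"ty":-0.4,"tz":0.8,"ax":0.5,"ay":0,"az":-0.3,"fingers":1},{"tx":0,"ty":0,"tz":0.3,"ax":0,"ay":0,"az":0,"fingers":1},{"tx":0,"ty":0,"tz":0,"ax":0,"ay":0,"az":0,"fingers":1}]' && python3 go.py 499 207 89 91.5 38 0
```

```text
clock: 3.7
eef_pos: [502.5, 109.9, 211.8]
orientation: [0.661, 0.677, 0.227, -0.231]
ft_force: [0.6, 0.3, -0.6]
grip_width: 0.998
t 3.7 tcp [502.5 109.9 211.8] grasp [500.4 204.8  89.3] F [ 0.6  0.3 -0.6] g 0.998 q [ 0.45  0.7  -0.76  2.03 -0.41  0.5   0.23]
shift now cm [ 0.1  -0.1   0.16] | shift in final axes [ 0.1  -0.1   0.16] turn deg [ 0.1  0.2 -0.1]
```

```bash
python3 -m inch '[{"tx":0.1,"ty":-0.1,"tz":0.1,"ax":0,"ay":0,"az":0,"fingers":1},{"tx":0,"ty":0,"tz":0,"ax":0,"ay":0,"az":0,"fingers":-1},{"tx":0,"ty":0,"tz":0,"ax":0,"ay":0,"az":0,"fingers":-1},{"tx":0,"ty":0,"tz":0,"ax":0,"ay":0,"az":0,"fingers":-1},{"tx":0,"ty":0,"tz":0,"ax":0,"ay":0,"az":0,"fingers":-1},{"tx":0,"ty":0,"tz":0,"ax":0,"ay":0,"az":0,"fingers":-1},{"tx":0,"ty":0,"tz":0,"ax":0,"ay":0,"az":0,"fingers":-1},{"tx":0,"ty":0,"tz":0,"ax":0,"ay":0,"az":0,"fingers":-1}]' 80 && python3 go.py 499 207 89 91.5 38 0; python3 go.py 496.2 97 89 91.5 38 0|tail -1
```

```text
clock: 4.37
eef_pos: [501.8, 110.6, 213.2]
orientation: [0.661, 0.677, 0.227, -0.23]
ft_force: [0.0, 1.0, -1.5]
grip_width: 0.587
t 4.3667 tcp [501.8 110.6 213.2] grasp [500.  205.5  90.7] F [ 0.   1.  -1.5] g 0.587 q [ 0.45  0.7  -0.76  2.04 -0.41  0.5   0.23]
shift now cm [-0.04 -0.03  0.23] | shift in final axes [-0.05 -0.03  0.23] turn deg [ 0.2  0.2 -0. ]
shift now cm [-8.73 -0.57 -6.5 ] | shift in final axes [-8.71 -0.6  -6.54] turn deg [ 0.2  0.2 -0. ]
```

```bash
python3 -m inch '[{"tx":-0.85,"ty":0,"tz":-0.66,"ax":0,"ay":0,"az":0,"fingers":-1},{"tx":-0.85,"ty":0,"tz":-0.66,"ax":0,"ay":0,"az":0,"fingers":-1},{"tx":-0.85,"ty":0,"tz":-0.66,"ax":0,"ay":0,"az":0,"fingers":-1},{"tx":-0.85,"ty":0,"tz":-0.66,"ax":0,"ay":0,"az":0,"fingers":-1},{"tx":0,"ty":0,"tz":0,"ax":0,"ay":0,"az":0,"fingers":-1}]' && python3 go.py 503 97 90.7 91.5 38 0
```

```text
clock: 4.78
eef_pos: [502.2, 64.0, 212.9]
orientation: [0.66, 0.678, 0.227, -0.231]
ft_force: [-1.4, -2.8, 1.8]
grip_width: 0.591
t 4.7833 tcp [502.2  64.  212.9] grasp [500.  158.9  90.4] F [-1.4 -2.8  1.8] g 0.591 q [ 0.54  0.7  -0.75  2.03 -0.39  0.56  0.29]
shift now cm [-4.94  0.17 -3.82] | shift in final axes [-4.92  0.16 -3.84] turn deg [0.1 0.2 0. ]
```

```bash
python3 -m inch '[{"tx":-0.85,"ty":0.1,"tz":-0.66,"ax":0,"ay":0,"az":0,"fingers":-1},{"tx":-0.85,"ty":0.05,"tz":-0.66,"ax":0,"ay":0,"az":0,"fingers":-1},{"tx":-0.85,"ty":0,"tz":-0.66,"ax":0,"ay":0,"az":0,"fingers":-1},{"tx":-0.85,"ty":0,"tz":-0.66,"ax":0,"ay":0,"az":0,"fingers":-1},{"tx":-0.85,"ty":0,"tz":-0.66,"ax":0,"ay":0,"az":0,"fingers":-1},{"tx":-0.85,"ty":0,"tz":-0.66,"ax":0,"ay":0,"az":0,"fingers":-1},{"tx":-0.85,"ty":0,"tz":-0.66,"ax":0,"ay":0,"az":0,"fingers":-1},{"tx":0,"ty":0,"tz":0,"ax":0,"ay":0,"az":0,"fingers":-1}]' && python3 go.py 503 70 90.7 91.5 38 0
python3 - <<'E'
from h import *
t=get_image("top")[:,:,::-1];s=get_image("scene")[:,:,::-1]
a=cv2.resize(t[145:245,105:225],None,fx=4,fy=4,interpolation=cv2.INTER_CUBIC)
b=cv2.resize(s[75:210,260:365],(311,400),interpolation=cv2.INTER_CUBIC)
cv2.imwrite("pics/c4.png",np.hstack([a,b]))
E
```

```text
clock: 5.45
eef_pos: [506.6, -23.2, 212.6]
orientation: [0.663, 0.676, 0.227, -0.229]
ft_force: [0.5, -0.0, -1.4]
grip_width: 0.593
t 5.45 tcp [506.6 -23.2 212.6] grasp [505.2  71.4  89.8] F [ 0.5 -0.  -1.4] g 0.593 q [ 0.68  0.71 -0.72  1.98 -0.34  0.68  0.37]
shift now cm [-0.15 -0.12 -0.15] | shift in final axes [-0.15 -0.12 -0.15] turn deg [ 0.4  0.4 -0.2]
```

View pics/c4.png

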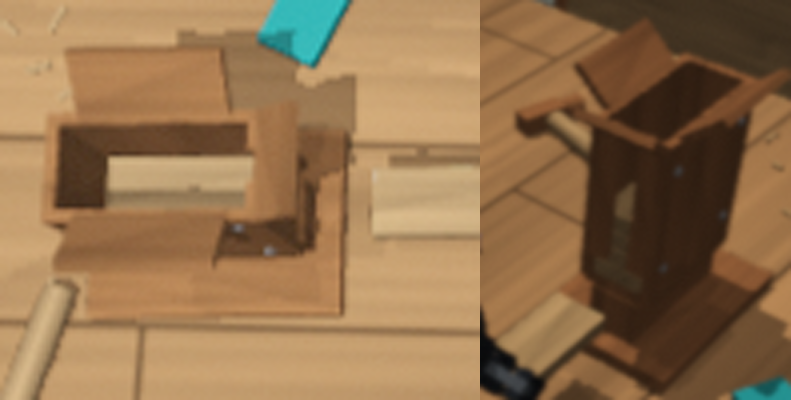

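The target blank is fully out, with its rear end at crop u≈372. The stack has moved down and stays in the shaft. Next I lift it and swing to the rack.

```bash
python3 -m inch '[{"tx":1.2,"ty":0,"tz":-1.6,"ax":0,"ay":0,"az":0,"fingers":-1},{"tx":1.2,"ty":0,"tz":-1.6,"ax":0,"ay":0,"az":0,"fingers":-1},{"tx":1.2,"ty":0,"tz":-1.6,"ax":0,"ay":0,"az":0,"fingers":-1},{"tx":0,"ty":0,"tz":0,"ax":0,"ay":0,"az":0,"fingers":-1}]' && python3 go.py 557 -253 130 108 38 0
```

```text
clock: 5.88
eef_pos: [505.1, -18.5, 274.4]
orientation: [0.66, 0.677, 0.226, -0.233]
ft_force: [-0.3, 0.5, 0.1]
grip_width: 0.59
t 5.8833 tcp [505.1 -18.5 274.4] grasp [502.5  76.8 152.2] F [-0.3  0.5  0.1] g 0.59 q [ 0.7   0.61 -0.75  1.95 -0.37  0.8   0.33]
shift now cm [-27.18   7.28 -18.37] | shift in final axes [-27.73  -2.31 -18.84] turn deg [ 10.1   0.1 -13. ]
```

```bash
python3 -m inch '[{"tx":-1.5,"ty":0.2,"tz":-1.0,"ax":0.9,"ay":0,"az":-1.1,"fingers":-1},{"tx":-2.4,"ty":0.2,"tz":-1.6,"ax":0.9,"ay":0,"az":-1.1,"fingers":-1},{"tx":-2.4,"ty":0.2,"tz":-1.6,"ax":0.9,"ay":0,"az":-1.1,"fingers":-1},{"tx":-2.4,"ty":0.2,"tz":-1.6,"ax":0.9,"ay":0,"az":-1.1,"fingers":-1},{"tx":-2.4,"ty":0.2,"tz":-1.6,"ax":0.9,"ay":0,"az":-1.1,"fingers":-1},{"tx":-2.4,"ty":0.2,"tz":-1.6,"ax":0.9,"ay":0,"az":-1.1,"fingers":-1},{"tx":-2.4,"ty":0.2,"tz":-1.6,"ax":0.9,"ay":0,"az":-1.1,"fingers":-1},{"tx":-2.4,"ty":0.2,"tz":-1.6,"ax":0.9,"ay":0,"az":-1.1,"fingers":-1},{"tx":-2.4,"ty":0.2,"tz":-1.6,"ax":0.9,"ay":0,"az":-1.1,"fingers":-1},{"tx":-1.5,"ty":0.2,"tz":-1.0,"ax":0.9,"ay":0,"az":-1.1,"fingers":-1}]' && python3 go.py 557 -253 130 108 38 0
```

```text
clock: 6.72
eef_pos: [565.9, -273.4, 253.0]
orientation: [0.557, 0.763, 0.191, -0.266]
ft_force: [-0.5, -0.2, -1.5]
grip_width: 0.589
t 6.7167 tcp [ 565.9 -273.4  253. ] grasp [ 536.  -182.2  131.3] F [-0.5 -0.2 -1.5] g 0.589 q [ 0.85  0.85 -0.62  1.46 -0.08  1.36  0.65]
shift now cm [-5.81 -0.2  -4.47] | shift in final axes [-5.83 -0.22 -4.45] turn deg [-0.1 -0.2 -0.3]
```

```bash
python3 -m inch '[{"tx":-1.8,"ty":-0.1,"tz":-1.4,"ax":0,"ay":0,"az":0,"fingers":-1},{"tx":-1.8,"ty":-0.1,"tz":-1.4,"ax":0,"ay":0,"az":0,"fingers":-1},{"tx":-1.6,"ty":0,"tz":-1.2,"ax":0,"ay":0,"az":0,"fingers":-1},{"tx":-0.9,"ty":0,"tz":-0.7,"ax":0,"ay":0,"az":0,"fingers":-1},{"tx":0,"ty":0,"tz":0,"ax":0,"ay":0,"az":0,"fingers":-1}]' && python3 go.py 557 -253 130 108 38 0
python3 - <<'E'
from h import *
t=get_image("top")[:,:,::-1];s=get_image("scene")[:,:,::-1]
a=cv2.resize(t[130:250,275:375],(400,480),interpolation=cv2.INTER_CUBIC)
b=cv2.resize(s[220:370,90:290],(400,300),interpolation=cv2.INTER_CUBIC)
o=np.zeros((480,800,3),np.uint8);o[:,:400]=a;o[:300,400:]=b;cv2.imwrite("pics/c5.png",o)
E
```

```text
clock: 7.13
eef_pos: [590.7, -349.9, 246.7]
orientation: [0.555, 0.764, 0.191, -0.268]
ft_force: [0.0, 0.3, -1.1]
grip_width: 0.589
t 7.1333 tcp [ 590.7 -349.9  246.7] grasp [ 560.  -258.6  125.3] F [ 0.   0.3 -1.1] g 0.589 q [ 0.86  0.94 -0.58  1.26 -0.04  1.5   0.7 ]
shift now cm [ 0.9  -0.21  0.02] | shift in final axes [ 0.9  -0.21  0.01] turn deg [-0.3 -0.4 -0.2]
```

View pics/c5.png

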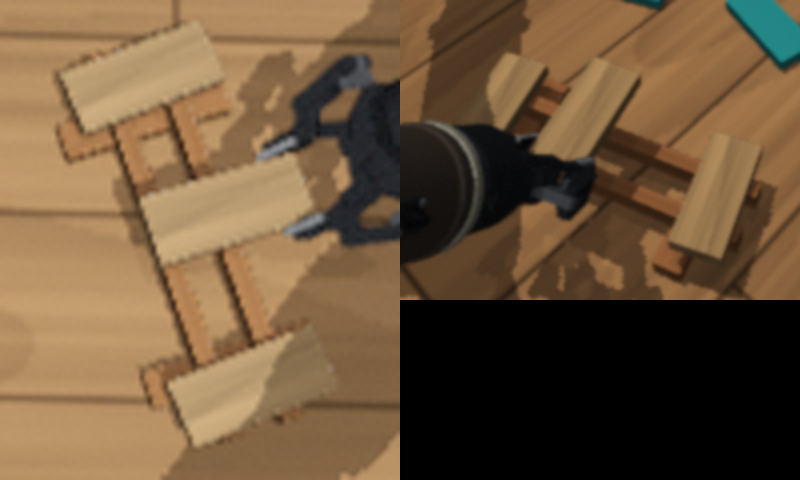

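The blank hangs over the gap with corners at (140,208), (296,157), (315,208) and (162,265). It is parallel to the rack's x and level by eye, with neighbours clear on both sides.

```bash
python3 - <<'E'
from h import *
A=np.array([ray("top",(275+u/4-.4,130+v/4-.4),127.6) for u,v in [(140,208),(296,157),(315,208),(162,265)]])
d=A[1]-A[0]+A[2]-A[3];print(A.mean(0),np.degrees(np.arctan2(d[1],d[0])),[np.linalg.norm(A[i]-A[i-1]).round(1) for i in range(4)])
E
```

```text
[ 540.95855767 -211.37620589  127.6       ] -69.30978295922218 [np.float64(44.4), np.float64(120.9), np.float64(39.9), np.float64(119.7)]
```

The measured width of 42–44 mm is short of 52 mm. I'll take a closer look to rule out a roll.

```bash
python3 - <<'E'
from h import *
t=get_image("top")[:,:,::-1];s=get_image("scene")[:,:,::-1]
a=cv2.resize(t[165:205,305:355],(400,320),interpolation=cv2.INTER_CUBIC)
b=cv2.resize(s[240:310,145:215],(400,400),interpolation=cv2.INTER_CUBIC)
o=np.zeros((400,800,3),np.uint8);o[:320,:400]=a;o[:,400:]=b
# expected top-face corners given grasp
ob=telemetry.get_obs();R=Ro.from_quat(ob["orientation"]).as_matrix();p=ob["eef_pos"];g=p+155*R[:,2]
u=R[:,2]*[1,1,0];u/=np.linalg.norm(u);v=np.array([u[1],-u[0],0]);c=g+49.5*u+[0,0,2.3]
for sx,sy in((1,-1),(-1,-1),(-1,1),(1,1)):
    X=c+sx*60*u+sy*26*v
    q=proj("top",X);r=proj("scene",X)
    print(X.round(0),((q+.5-[305,165])*8).round(0),((r+.5-[145,240])*400/70+[400,0]).round(0))
    cv2.circle(o,tuple(((q+.5-[305,165])*8).astype(int)),3,(0,0,255),-1);cv2.circle(o,tuple(((r+.5-[145,240])*400/70+[400,0]).astype(int)),3,(0,0,255),-1)
cv2.imwrite("pics/c6.png",o)
E
```

```text
[ 500. -160.  129.] [ 77. 248.] [645.  42.]
[ 538. -273.  129.] [391. 150.] [441. 326.]
[ 587. -257.  129.] [341.  17.] [584. 388.]
[ 549. -143.  129.] [ 30. 113.] [777.  90.]
```

View pics/c6.png

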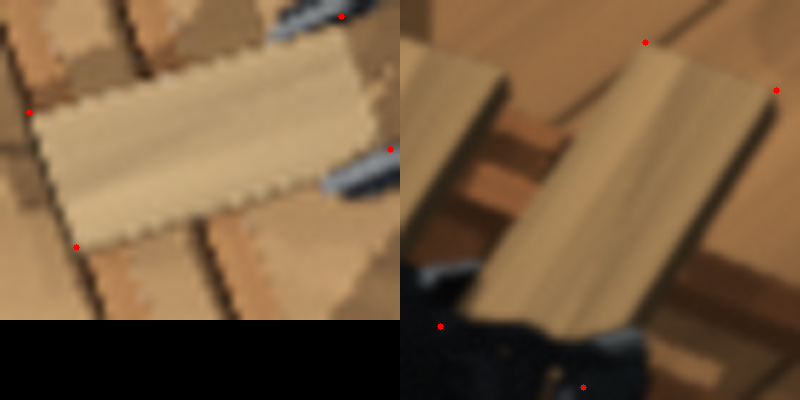

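The projected level-blank corners match the image to about a pixel in both views, so the blank is level and aligned and the short width was a reading error. Now I lower it.

```bash
python3 -m inch '[{"tx":-0.5,"ty":0,"tz":0.9,"ax":0,"ay":0,"az":0,"fingers":-1},{"tx":-0.6,"ty":0,"tz":0.9,"ax":0,"ay":0,"az":0,"fingers":-1},{"tx":-0.6,"ty":0,"tz":0.9,"ax":0,"ay":0,"az":0,"fingers":-1},{"tx":-0.6,"ty":0,"tz":0.9,"ax":0,"ay":0,"az":0,"fingers":-1},{"tx":0,"ty":0,"tz":0,"ax":0,"ay":0,"az":0,"fingers":-1}]' && python3 go.py 558.5 -255 62 108 38 0
```

```text
clock: 7.75
eef_pos: [588.3, -337.9, 201.8]
orientation: [0.552, 0.766, 0.191, -0.27]
ft_force: [-1.2, 0.7, -1.5]
grip_width: 0.591
t 7.75 tcp [ 588.3 -337.9  201.8] grasp [ 556.9 -246.5   80.7] F [-1.2  0.7 -1.5] g 0.591 q [ 0.85  0.98 -0.58  1.31 -0.02  1.42  0.72]
shift now cm [-1.68 -0.27  0.93] | shift in final axes [-1.67 -0.27  0.94] turn deg [-0.6 -0.6  0.3]
```

```bash
python3 -m inch '[{"tx":-0.8,"ty":-0.2,"tz":0.2,"ax":-0.4,"ay":-0.5,"az":0.2,"fingers":-1},{"tx":-0.5,"ty":0,"tz":0.4,"ax":0,"ay":0,"az":0,"fingers":-1},{"tx":-0.3,"ty":0,"tz":0.2,"ax":0,"ay":0,"az":0,"fingers":-1},{"tx":0,"ty":0,"tz":0,"ax":0,"ay":0,"az":0,"fingers":-1}]' && python3 go.py 558.5 -255 61 108 38 0
```

```text
clock: 8.08
eef_pos: [588.4, -346.5, 182.6]
orientation: [0.555, 0.765, 0.191, -0.265]
ft_force: [-0.9, -0.9, -0.8]
grip_width: 0.591
t 8.0833 tcp [ 588.4 -346.5  182.6] grasp [ 558.3 -255.7   60.6] F [-0.9 -0.9 -0.8] g 0.591 q [ 0.86  1.   -0.57  1.3  -0.01  1.4   0.73]
shift now cm [ 0.1  -0.02  0.  ] | shift in final axes [ 0.1  -0.02  0.  ] turn deg [-0.2 -0.1  0. ]
```

```bash
python3 -m inch '[{"tx":-0.1,"ty":0,"tz":0.15,"ax":0,"ay":0,"az":0,"fingers":-1},{"tx":0,"ty":0,"tz":0,"ax":0,"ay":0,"az":0,"fingers":-1}]' && python3 go.py 558.5 -255 60 108 38 0
```

```text
clock: 8.25
eef_pos: [588.6, -346.8, 182.7]
orientation: [0.555, 0.765, 0.192, -0.265]
ft_force: [0.9, -0.4, -0.8]
grip_width: 0.588
t 8.25 tcp [ 588.6 -346.8  182.7] grasp [ 558.7 -255.8   60.8] F [ 0.9 -0.4 -0.8] g 0.588 q [ 0.86  1.   -0.57  1.3  -0.01  1.4   0.73]
shift now cm [ 0.06 -0.03  0.12] | shift in final axes [ 0.06 -0.03  0.12] turn deg [-0.1 -0.2  0. ]
```

```bash
python3 -m inch '[{"tx":-0.15,"ty":0,"tz":0.25,"ax":0,"ay":0,"az":0,"fingers":-1},{"tx":-0.15,"ty":0,"tz":0.25,"ax":0,"ay":0,"az":0,"fingers":-1}]' && python3 go.py 558.5 -255 60 108 38 0
```

```text
clock: 8.42
eef_pos: [588.8, -347.2, 181.7]
orientation: [0.555, 0.765, 0.193, -0.265]
ft_force: [-7.3, -5.6, 26.1]
grip_width: 0.588
t 8.4167 tcp [ 588.8 -347.2  181.7] grasp [ 559.2 -256.    59.8] F [-7.3 -5.6 26.1] g 0.588 q [ 0.86  1.   -0.57  1.3  -0.01  1.4   0.73]
shift now cm [ 0.16 -0.03  0.06] | shift in final axes [ 0.16 -0.03  0.06] turn deg [-0.  -0.2  0.1]
```

```bash
python3 -m inch '[{"tx":0.06,"ty":0,"tz":-0.1,"ax":0,"ay":0,"az":0,"fingers":-1},{"tx":0,"ty":0,"tz":0,"ax":0,"ay":0,"az":0,"fingers":0.4},{"tx":0,"ty":0,"tz":0,"ax":0,"ay":0,"az":0,"fingers":0.7},{"tx":0,"ty":0,"tz":0,"ax":0,"ay":0,"az":0,"fingers":1},{"tx":0,"ty":0,"tz":0,"ax":0,"ay":0,"az":0,"fingers":1},{"tx":0,"ty":0,"tz":0,"ax":0,"ay":0,"az":0,"fingers":1},{"tx":0,"ty":0,"tz":0,"ax":0,"ay":0,"az":0,"fingers":1}]' && python3 go.py 558.5 -255 60 108 38 0
```

```text
clock: 9.0
eef_pos: [589.4, -347.6, 184.3]
orientation: [0.555, 0.765, 0.193, -0.263]
ft_force: [0.1, -0.3, 0.6]
grip_width: 1.001
t 9.0 tcp [ 589.4 -347.6  184.3] grasp [ 560.1 -256.5   62.3] F [ 0.1 -0.3  0.6] g 1.001 q [ 0.86  1.   -0.57  1.3  -0.01  1.4   0.73]
shift now cm [ 0.04 -0.08  0.3 ] | shift in final axes [ 0.04 -0.08  0.3 ] turn deg [ 0.1 -0.1  0.2]
```

```bash
python3 -m inch '[{"tx":0,"ty":0,"tz":-1,"ax":0,"ay":0,"az":0,"fingers":1},{"tx":0,"ty":0,"tz":-2,"ax":0,"ay":0,"az":0,"fingers":1},{"tx":0,"ty":0,"tz":-3,"ax":0,"ay":0,"az":0,"fingers":1},{"tx":0,"ty":0,"tz":-3,"ax":0,"ay":0,"az":0,"fingers":1},{"tx":0,"ty":0,"tz":-3,"ax":0,"ay":0,"az":0,"fingers":1},{"tx":0,"ty":0,"tz":-3,"ax":0,"ay":0,"az":0,"fingers":1},{"tx":0,"ty":0,"tz":0,"ax":0,"ay":0,"az":0,"fingers":1}]' && python3 - <<'E'
from h import *
t=get_image("top")[:,:,::-1];s=get_image("scene")[:,:,::-1]
a=cv2.resize(t[130:250,280:365],None,fx=5,fy=5,interpolation=cv2.INTER_CUBIC)
b=cv2.resize(s[230:370,95:285],(375,276),interpolation=cv2.INTER_CUBIC);c=cv2.resize(t[165:225,105:185],(375,281),interpolation=cv2.INTER_CUBIC)
o=np.zeros((600,800,3),np.uint8);o[:,:425]=a;o[:276,425:]=b;o[300:581,425:]=c;cv2.imwrite("pics/c7.png",o)
E
```

```text
clock: 9.58
eef_pos: [618.1, -439.7, 308.1]
orientation: [0.554, 0.765, 0.193, -0.266]
ft_force: [1.0, -0.9, 0.0]
grip_width: 1.001
```

View pics/c7.png

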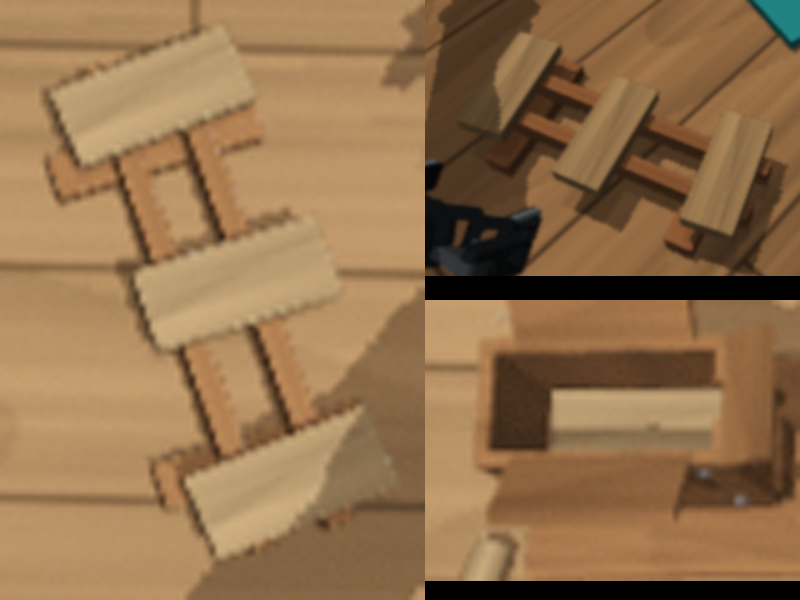

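The blank lies across both battens, with corners at (135,270), (312,215), (340,288) and (160,350). The neighbours are at the same pixels as before. The stack's rear edge is at (552,390–450) in the shaft inset.

```bash
python3 - <<'E'
from h import *
A=np.array([ray("top",(280+u/5-.4,130+v/5-.4),63) for u,v in [(135,270),(312,215),(340,288),(160,350)]])
d=A[1]-A[0]+A[2]-A[3];c=A.mean(0);print(c,np.degrees(np.arctan2(d[1],d[0])))
e=c[:2]-[534.4,-203];print("rack x off",e@[-.31,.95],"y",e@[.95,.31])
f=lambda u,v,z:ray("top",(105+(u-425)/4.6875-.4,165+(v-300)/4.6875-.4),z)
for z in(165,147): print(z,"stack rear y",f(552,390,z)[:2].round(1),f(552,448,z)[:2].round(1))
print(telemetry.get_obs()["ft_force"],telemetry.get_obs()["clock"])
# before, z=165
print(ray("top",(105+120/5-.4,145+187/5-.4),165)[:2])
E
```

```text
[ 543.1606525 -209.7256777   63.       ] -70.44225345554153
rack x off -9.105196086137662 y 6.237659784137367
165 stack rear y [515.  355.2] [479.9 352.2]
147 stack rear y [518.7 361.3] [483.  358.2]
[ 0.79296071  0.46095977 -0.91027985] 9.6833
[519.91674147 364.25272522]
```

```bash
python3 -c "
from station import ctrl;print(ctrl.sign_off())"
```

```text
the job is handed in; nothing more can be done
None
```

I drew the bottom blank straight out of the magazine with the gripper leaning back 38°. I then laid it flat across both battens in the gap, backed the gripper clear, and handed the job in at about 9.7 s. I got no verdict back.

**Last checks**
- **Blank:** it lies about 9 mm from the batten centreline in rack x (limit 25) and about 4–6 mm from the gap's middle in y (limit 70). It is turned about 2° from the rack's x as read off the battens (limit 17°).
- **Rack neighbours:** both are at the same pixels as before the move.
- **Stack:** the top blank's rear edge fits a stack that has dropped 18 mm and sits within a few millimetres of the shaft's middle. I judged the drop from the picture and did not measure each blank's height.
- **Gripper:** it was about 12 cm clear of the blank, and the wrist force read only about 1 N. The highest I read was about 28 N, at set-down.

**Checks that disagreed**
- The held blank's width first read 42–44 mm instead of 52. Its projected corners then matched in both cameras, so I took that as a reading error.
- The rack neighbours lie at about -66° and the battens at about -72°. I followed the battens.

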